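# Change the drinks counter from coffee to tea

## Robot

A 6-joint arm with a two-finger parallel gripper is mounted at the origin on the work surface. World frame = base frame: x ahead of the robot, y to its left, z up, the work surface at z = 0. Lengths are in mm, angles in rad, forces in N, time in s.
With the tool pointing down it reaches from about 350 to 975 mm from the base axis. Payload 7.1 kg.
Tool frame: the origin (TCP) lies midway between the tips of the shut fingers; the grasp point (between the pads) lies 19 mm behind it; z points along the fingers, x is the direction in which the jaws open and shut, and the axes are right-handed (so a half turn about z gives the same grasp; the last joint's range is limited). The gripper opens to 88 mm and grips with 3 to 60 N. Pads are 20 mm wide; open, the fingers measure 115 mm over their backs; the gripper's body (75 mm by 178 mm) begins 61 mm behind the grasp point.
Start: joints at [-1.295, 0.423, 1.63, -0, 1.089, -0.019], TCP at [181.611, -598.015, 222.675] pointing down, gripper open.
Joint ranges: [-3, 3], [-0.9, 2.11], [0.09, 2.58], [-1.31, 4.45], [0.11, 2.69], [-2.54, 2.54]. Speed limits (rad/s): [2.39, 2.39, 3.01, 3.14, 3.14, 3.14].

## Interface

Orientations are given as a rotation vector (axis times angle).
In Python, from workcell import telemetry, imaging, ticket gives the robot as it stands.
- The arm moves only by the tool jog_arm, never from a script. Its arguments are lists of equal length, an entry for each row: "travel": the shift along the world's x, y, z in units of 400 mm (1.0 is 400 mm), a list of three; "dr": the turn, a rotation vector about the world's x, y, z in units of 90 degrees (1.0 is 90 degrees), a list of three. In form: {"travel": [[tx, ty, tz], ...], "dr": [[wx, wy, wz], ...]}. A call has exactly 10 rows; each row is the pose to reach, as a shift and turn from the pose measured when the call began; what a row does not reach only later rows make up. A row lasts 1/10 s, in which the tool goes at most 50 mm and 8.59 degrees, less where a joint would pass 70% of its speed; a pose out of reach is approached as far as the arm can. A call with a number of a shift or a turn outside -1 to 1 is refused whole. A call with a gripper value outside its range is refused whole. "hand" is the opening, from -1 (shut) to 1 (fully open), set as the call begins (left out, the last holds). The fingers move at their own pace and stop on an object; the grip force is fixed at half the most. Time passes only in rows, so rows that repeat a pose let the fingers close, or fill a call up. It gives the time, the measured TCP pose, the force and the opening at its end, in the units of the state.
- telemetry.get_obs(): the state, without advancing time (a new reading comes with each control period).
- imaging.get_image(name): name is "scene" or "top" or "wrist"; returns a dict with "pixels" (480x640x3 uint8, red, green, blue), "range_z" (480x640 float32, mm along the optical axis (not along the pixel's ray), 0 where there is no reading), "fx", "fy", "cx", "cy" (pixels), "extrinsics" (4x4, takes a point from world to camera coordinates). Camera axes: x right, y down, z forward; pixel columns grow to the right and rows downward; lengths in mm; the calibration is good to about 2 mm. A picture is of the moment at which its call begins.
- ticket.close_job(): hands the job in, once; it reports no verdict.
The state is a dict: "t": time; "qpos": joint angles; "qvel": joint speeds; "joint_torque": joint torques, N m; "ee_pos": TCP position; "orientation": TCP orientation; "ft_force": force on the tool from outside, world axes, zero at the start; "moment": the same for the moment, N m; "width": finger opening in mm.
Only numpy, scipy, OpenCV 4.12 (cv2) and the standard library are available. Lean on these libraries where they do the work, as an engineer would, in place of code of your own. Each camera call takes 0.05 s, during which the arm holds its last target. There are 200 camera calls.

## Task

Only one box may stand open at a time: with the fingertips, first push over the open brown lid of the coffee box so that it falls shut, then flip the blue lid of the tea box up from under its front lip and over past upright, so that it rests open by itself. Be gentle: push the lids without gripping or forcing them, and do not knock over, push away or pick up anything else on the counter.

Things in the scene. Friction and masses are not known exactly. Their poses are not given: they have to be found in the camera images.
- coffee_box: white steel box fixed to the table, 120 mm deep (its x), 140 mm wide (y), 90 mm high, walls 4 mm. Origin: centre of its underside; +x points to the hinge (away from the robot), z up; turned up to 0.2 rad. Hinge line along its y at x +60 mm, z +91 mm. Dark brown lid, standing open at the start, coffee pods inside
- coffee_lid (a joint): brown lid of the coffee box, rad. 0 = shut, 1.85 = open at its stop, leaning back past upright. 6 mm plate, 120 mm from hinge to front edge, 144 mm wide, about 0.16 kg, lightly damped free hinge: gravity shuts it below about 1.5 rad (in about a second) and holds it open above that
- coffee_lid_lip (a point): brown lid: middle of its lip's outer edge, on the underside: when shut, 83 mm in front of the box's centre (box -x) and 102 mm above the table. The lip, 90 mm wide and 5 mm thick, sticks out 25 mm from the lid's front edge, bent up 25 degrees, its underside free for a fingertip. Moves with the lid; axes as the box's when shut
- tea_box: white steel box fixed to the table, 120 mm deep (its x), 140 mm wide (y), 90 mm high, walls 4 mm. Origin: centre of its underside; +x points to the hinge (away from the robot), z up; turned up to 0.2 rad. Hinge line along its y at x +60 mm, z +91 mm. Blue lid, shut at the start, tea packets inside. The boxes stand side by side, either one on the left
- tea_lid (a joint): blue lid of the tea box, rad. 0 = shut, 1.85 = open at its stop, leaning back past upright. 6 mm plate, 120 mm from hinge to front edge, 144 mm wide, about 0.16 kg, lightly damped free hinge: gravity shuts it below about 1.5 rad (in about a second) and holds it open above that
- tea_lid_lip (a point): blue lid: middle of its lip's outer edge, on the underside: when shut, 83 mm in front of the box's centre (box -x) and 102 mm above the table. The lip, 90 mm wide and 5 mm thick, sticks out 25 mm from the lid's front edge, bent up 25 degrees, its underside free for a fingertip. Moves with the lid; axes as the box's when shut
- sugar_jar: white jar with a steel cap, 58 mm across, 85 mm high, loose, standing between the boxes; origin: centre of its underside. Leave it alone
- mug: blue mug 76 mm across, 85 mm high, loose, standing before the boxes; origin: centre of its underside. Leave it alone
- clear_bottle: clear bottle 68 mm across, 210 mm high, loose; origin: centre of its underside. Leave it alone
- dark_bottle: green bottle 68 mm across, 230 mm high, loose; origin: centre of its underside. Leave it alone
- spray_can: white can with a blue cap, 56 mm across, 170 mm high, loose, behind the boxes; origin: centre of its underside. Leave it alone
- spoon: steel spoon lying flat, loose; origin: under its middle. Leave it alone
- cup_stack: three paper cups stacked upside down, 80 mm across, 114 mm high, loose; origin: centre of the underside. Leave it alone

How it is judged (in metres and radians):
On the way, in this order (a step that is already met when the one before it is completed fails the run):
1. the brown lid is shut while the blue lid is still shut (value of joint coffee_lid below 0.06 rad and value of joint tea_lid below 0.1 rad), for 0.2 s.
2. the blue lid is past upright and nothing touches it (value of joint tea_lid above 1.7 rad and contact force between the fingers and tea_box below 0.2 N), for 0.3 s.
At the end, for the whole second after the job is handed in: The brown lid lies shut (under 0.06 rad) and the blue lid rests open past upright (over 1.7 rad), still, with nothing holding it (value of joint coffee_lid below 0.06 rad and value of joint tea_lid above 1.7 rad and not (velocity of joint tea_lid above 0.1 rad/s) and not (velocity of joint tea_lid below -0.1 rad/s)); the robot touches nothing.
It fails at once if both lids stand open at once (the blue one is raised more than 0.3 rad before the brown one is nearly down) (value of joint each of tea_lid, coffee_lid above 0.3 rad).
It fails at once if the robot grips or forces a lid or box (over 25 N) (contact force between any of the fingers, the arm and coffee_box above 25 N or contact force between any of the fingers, the arm and tea_box above 25 N).
It fails at once if another thing on the counter is moved more than 25 mm or picked up (distance of any of sugar_jar, mug, clear_bottle, dark_bottle, spray_can, spoon, cup_stack from where it was at the start of the episode above 0.025 m or height (world z) of any of sugar_jar, mug, clear_bottle, dark_bottle, spray_can, spoon, cup_stack above 0.015 m).
It fails at once if another thing on the counter is tipped over (angle between any of sugar_jar, mug, clear_bottle, dark_bottle, spray_can, cup_stack's own z axis and vertical above 0.35 rad).
It also fails if it takes over 58 s, if anything falls off the work surface, if the arm or the gripper's body presses on something with over 40 N, if the wrist force passes 120 N, or if a joint passes its speed limit or range.

## Working session

There is one attempt and no reset: what is moved stays moved. The work goes in short steps, Python scripts to look and compute and a tool call to move; the robot and the scene stay as the last step left them, time stands still between calls to the robot, and variables do not carry over. Pictures are saved under pics/ and viewed, about 8 in all and at most 12, crops included, and the job is handed in when it is done.

Besides the shell and the picture viewer there is one more tool, called after ">>>" as name(argument=value, ...), one argument or row to a line, values as JSON. jog_arm: Moves the arm, as the interface text tells. Its arguments: {"type":"object","properties":{"travel":{"type":"array"},"dr":{"type":"array"},"hand":{"type":"number"}},"required":["travel","dr"]}

```bash
mkdir -p pics; cat > h.py <<'E'
import numpy as np, cv2, pickle
from workcell import telemetry, imaging, ticket
def grab(n,f=None):
    d=imaging.get_image(n)
    if f: cv2.imwrite('pics/'+f,d['pixels'][:,:,::-1])
    return d
def pts(d):
    z=d['range_z'].astype(float); v,u=np.indices(z.shape)
    P=np.stack([(u-d['cx'])/d['fx']*z,(v-d['cy'])/d['fy']*z,z],-1)
    E=np.array(d['extrinsics']); return (P-E[:3,3])@E[:3,:3], z>0
E
python3 - <<'E'
from h import *
s=grab('scene','s1.png');t=grab('top','t1.png')
pickle.dump((s,t),open('d1.pkl','wb'))
print(telemetry.get_obs())
for d in (s,t):
  E=np.array(d['extrinsics']);print(d['fx'],-E[:3,:3].T@E[:3,3],E[2,:3])
E
```

```text
{'t': 0.1, 'qpos': array([-1.29501850e+00,  4.23727710e-01,  1.63062366e+00,  1.28081115e-05,
        1.08857339e+00, -1.90019450e-02]), 'qvel': array([ 0.00255579, -0.00161603, -0.00135609,  0.00122721, -0.00034954,
        0.00014721]), 'joint_torque': array([ 7.02401439e-05, -5.45614350e+01, -2.74323142e+01,  6.45274390e-02,
        1.87859614e-02, -3.52837606e-05]), 'ee_pos': array([ 181.47106304, -597.55102368,  221.99838017]), 'orientation': array([-2.52292323e+00,  1.87063956e+00,  1.64554596e-03]), 'ft_force': array([ 0.70832826,  0.37686782, -0.73813217]), 'moment': array([-0.02816699,  0.05191483,  0.03569927]), 'width': 87.53568744051047}
511.466693820827 [951.77099095 650.91174909 801.27876175] [-0.37981017 -0.62640383 -0.68070733]
601.1674613332779 [ 292.16874389   -1.79625149 1221.29057414] [ 0.20308886 -0.00914961 -0.97911756]
```

View pics/s1.png

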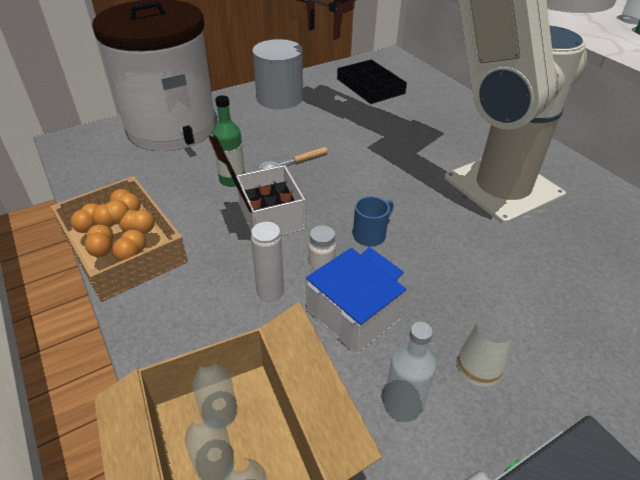

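View pics/t1.png

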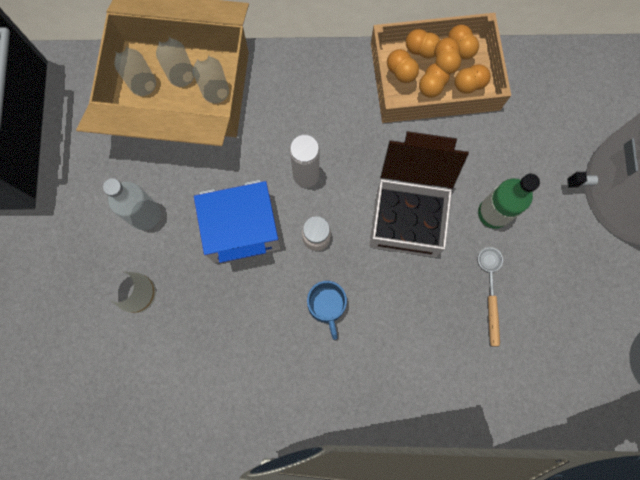

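The top view has the shut blue lid at about (237,220) and its lip at (245,252). The open brown lid is at (427,160), with the coffee rim spanning (375–447, 183–252). The mug is at (328,300), the jar at (316,233), the spray can at (305,160) and the green bottle at (505,205). Next I'll measure these.

```bash
python3 - <<'E'
from h import *
s,t=pickle.load(open('d1.pkl','rb'))
for nm,d in(('scene',s),('top',t)):
  P,ok=pts(d); hsv=cv2.cvtColor(d['pixels'],cv2.COLOR_RGB2HSV)
  X,Y,Z=P[...,0],P[...,1],P[...,2]
  reg=ok&(X>350)&(X<760)&(Y>-350)&(Y<420)
  b=reg&(hsv[...,0]>108)&(hsv[...,1]>200)&(Z>85)&(Z<125)
  top=b&(Z<101); Q=P[top]
  r=cv2.minAreaRect(Q[:,:2].astype(np.float32)); print(nm,'blue plate',r,np.median(Q[:,2]),'lip maxz',P[b][:,2].max(), 'minx',P[b][:,0].min())
  L=P[b&(Z>103)]; print(' lip',L.mean(0) if len(L) else 0, cv2.minAreaRect(L[:,:2].astype(np.float32)) if len(L)>5 else 0)
  # brown lid
  br=reg&(Z>115)&(Z<225)&(hsv[...,2]<75)&(Y<-60)&(Y>-260)&(X>560)&~((hsv[...,0]>35)&(hsv[...,0]<90)&(hsv[...,1]>80))
  n,l,st,c=cv2.connectedComponentsWithStats(br.astype(np.uint8)); i=1+st[1:,4].argmax(); Q=P[l==i]
  Q=Q[(np.abs(Q-np.median(Q,0))<130).all(1)]
  c0=Q.mean(0);u,S,vt=np.linalg.svd(Q-c0,full_matrices=False); print(' brown n',len(Q),c0,'normal',vt[2],S,Q.min(0),Q.max(0))
  rim=reg&(Z>83)&(Z<97)&(Y<-40)&(Y>-280)&(hsv[...,1]<50)&(hsv[...,2]>110)
  n,l,st,c=cv2.connectedComponentsWithStats(rim.astype(np.uint8)); i=1+st[1:,4].argmax(); Q=P[l==i]
  print(' rim',len(Q),cv2.minAreaRect(Q[:,:2].astype(np.float32)))
  # objects: clusters by height
  for nn,zl in(('tall',30),):
    m=(reg|(ok&(X>350)&(X<800)&(Y>-420)&(Y<420)))&(Z>zl)
    n,l,st,c=cv2.connectedComponentsWithStats(m.astype(np.uint8))
    for k in range(1,n):
      if st[k,4]>80:
        q=P[l==k]; print('  obj',st[k,:4],np.percentile(q,1,axis=0).round(),np.percentile(q,99,axis=0).round())
E
```

```text
scene blue plate ((556.6657104492188, 149.77688598632812), (139.15921020507812, 143.0987091064453), 11.142632484436035) 96.4824989620819 lip maxz 106.49763543808628 minx 479.8089046713833
 lip [491.21224477 137.03028251 104.08962345] ((492.7848815917969, 137.4857635498047), (10.637287139892578, 85.27611541748047), 11.314070701599121)
 brown n 379 [ 667.09519839 -178.91328421  194.70577635] normal [-0.92479865  0.15738437  0.34637784] [832.18628274 493.58983122  64.02938133] [ 629.05185319 -258.6863012   115.68497791] [ 686.91407546 -129.25660794  224.99677333]
 rim 484 ((569.87109375, -189.59808349609375), (148.05953979492188, 121.45327758789062), 81.146728515625)
  obj [209  95  96 199] [ 506. -376.   33.] [704.  44. 229.]
  obj [354 196  36  41] [368. -58.  31.] [443.  16.  86.]
  obj [170 222  16  31] [ 793. -203.   32.] [ 800. -147.   77.]
  obj [306 225 101 122] [487. -15.  32.] [637. 230. 104.]
  obj [240 302 131 178] [703. 163.  35.] [797. 418. 143.]
  obj [385 322  51  93] [575. 328.  32.] [630. 386. 210.]
  obj [461 324  51  53] [419. 336.  31.] [471. 401. 112.]
top blue pla
[... 565 characters left out ...]
 ((568.096435546875, -192.9620819091797), (140.43569946289062, 123.82122039794922), 80.70901489257812)
  obj [ 91 100 146  46] [698. 159.  46.] [794. 417. 144.]
  obj [383 104  44  14] [ 791. -234.   31.] [ 800. -151.   78.]
  obj [370 131  99 124] [ 501. -272.   38.] [ 676. -120.  223.]
  obj [290 135  30  49] [648. -12.  35.] [699.  41. 173.]
  obj [481 173  59  53] [ 554. -402.   34.] [ 615. -342.  232.]
  obj [103 179  55  49] [561. 317.  34.] [623. 378. 211.]
  obj [194 180  85  83] [483.  75.  53.] [631. 223. 105.]
  obj [302 216  29  33] [513. -32.  34.] [565.  21.  89.]
  obj [111 272  41  40] [394. 324.  31.] [464. 376. 112.]
  obj [307 281  40  48] [352. -60.  32.] [439.  13.  88.]
```

>>> jog_arm(
  travel=[
    [0,0,0.1],
    [0.05,0.05,0.2],
    [0.15,0.14,0.22],
    [0.25,0.23,0.22],
    [0.34,0.31,0.22],
    [0.42,0.39,0.22],
    [0.5,0.47,0.22],
    [0.57,0.53,0.22],
    [0.6,0.56,0.22],
    [0.6,0.56,0.22],
  ],
  dr=[
    [0,0,0],
    [0,0,-0.05],
    [0,0,-0.1],
    [0,0,-0.15],
    [0,0,-0.2],
    [0,0,-0.25],
    [0,0,-0.29],
    [0,0,-0.29],
    [0,0,-0.29],
    [0,0,-0.29],
  ],
  hand=-1,
)

```text
t: 1.1
ee_pos: [422.8, -371.8, 309.7]
orientation: [-2.039, 2.388, 0.002]
ft_force: [-0.5, -0.0, -0.8]
width: 11.0
```

>>> jog_arm(
  travel=[
    [0.1,0.05,0],
    [0.2,0.1,0],
    [0.3,0.15,0],
    [0.4,0.2,0],
    [0.5,0.25,0],
    [0.6,0.3,0],
    [0.7,0.35,0],
    [0.76,0.38,0],
    [0.76,0.38,0],
    [0.76,0.38,0],
  ],
  dr=[
    [0,0,0],
    [0,0,0],
    [0,0,0],
    [0,0,0],
    [0,0,0],
    [0,0,0],
    [0,0,0],
    [0,0,0],
    [0,0,0],
    [0,0,0],
  ],
)

```text
t: 2.1
ee_pos: [726.1, -220.7, 308.6]
orientation: [2.04, -2.389, -0.004]
ft_force: [0.1, -1.5, 0.4]
width: 0.7
```

```bash
python3 - <<'E'
from h import *
o=telemetry.get_obs(); print(o['qpos'].round(3),o['ee_pos'].round(),o['orientation'].round(3),o['width'],o['ft_force'].round(1))
grab('wrist','w1.png');grab('scene','s2.png')
E
```

```text
[-3.110e-01  5.600e-01  1.208e+00  1.000e-03  1.376e+00  1.417e+00] [ 726. -221.  309.] [ 2.04  -2.389 -0.004] 0.7247835709918498 [ 0.1 -1.5  0.4]
```

View pics/s2.png

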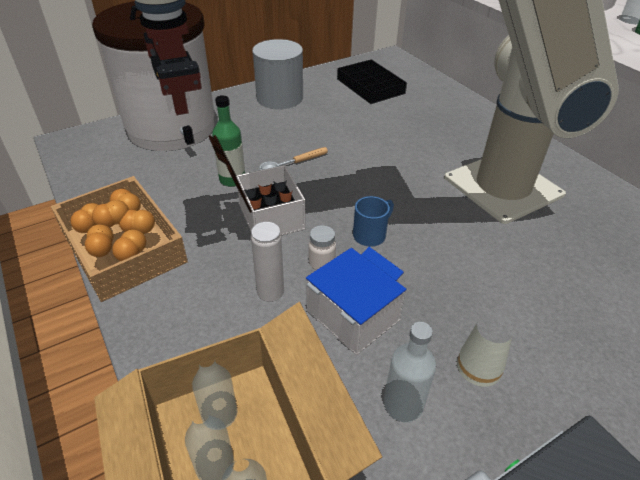

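>>> jog_arm(
  travel=[
    [0,0,-0.1],
    [0,0,-0.2],
    [0,0,-0.28],
    [0,0,-0.28],
    [-0.03,0.005,-0.28],
    [-0.06,0.01,-0.28],
    [-0.09,0.015,-0.28],
    [-0.12,0.02,-0.28],
    [-0.15,0.025,-0.28],
    [-0.18,0.03,-0.28],
  ],
  dr=[
    [0,0,0],
    [0,0,0],
    [0,0,0],
    [0,0,0],
    [0,0,0],
    [0,0,0],
    [0,0,0],
    [0,0,0],
    [0,0,0],
    [0,0,0],
  ],
)

```text
t: 3.2
ee_pos: [653.7, -210.4, 200.6]
orientation: [-2.035, 2.39, -0.002]
ft_force: [0.5, 0.2, 0.8]
width: 0.2
```

>>> jog_arm(
  travel=[
    [-0.03,0.005,0],
    [-0.06,0.01,0],
    [-0.09,0.015,0],
    [-0.12,0.02,0],
    [-0.15,0.025,0],
    [-0.15,0.025,0],
    [-0.15,0.025,0],
    [-0.15,0.025,0],
    [-0.15,0.025,0],
    [-0.15,0.025,0],
  ],
  dr=[
    [0,0,0],
    [0,0,0],
    [0,0,0],
    [0,0,0],
    [0,0,0],
    [0,0,0],
    [0,0,0],
    [0,0,0],
    [0,0,0],
    [0,0,0],
  ],
)

```text
t: 4.2
ee_pos: [594.1, -200.4, 200.4]
orientation: [-2.036, 2.39, -0.002]
ft_force: [1.0, 0.4, -0.3]
width: 0.3
```

```bash
python3 - <<'E'
from h import *
o=telemetry.get_obs(); print(o['qpos'].round(4),o['ee_pos'].round(),o['orientation'].round(3),o['width'],o['ft_force'].round(1))
grab('scene','s3.png')
E
```

```text
[-0.3451  0.4497  1.6443  0.0017  1.0452  1.3846] [ 594. -200.  200.] [-2.036e+00  2.390e+00 -2.000e-03] 0.3107095033200388 [ 1.   0.4 -0.3]
```

View pics/s3.png

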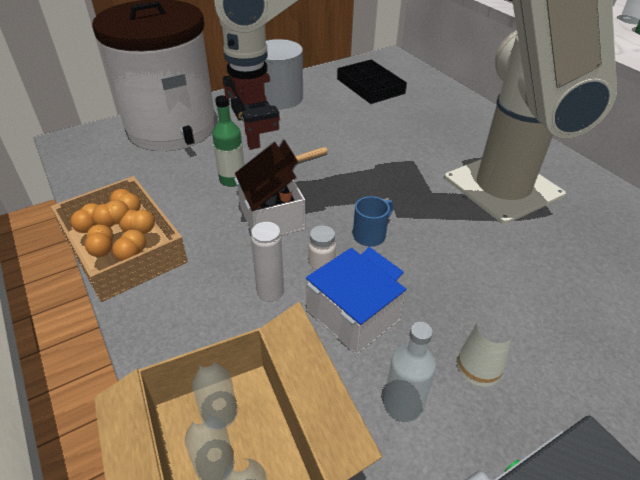

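The lid was pushed past upright and is falling by itself; in the picture it is caught mid-fall at about (270,170). Now I'll retreat and cross to a point in front of the tea box.

>>> jog_arm(
  travel=[
    [0,0,0.12],
    [-0.03,0.05,0.2],
    [-0.08,0.15,0.2],
    [-0.13,0.25,0.2],
    [-0.18,0.35,0.2],
    [-0.23,0.45,0.2],
    [-0.28,0.55,0.2],
    [-0.34,0.65,0.2],
    [-0.4,0.74,0.2],
    [-0.42,0.78,0.2],
  ],
  dr=[
    [0,0,0],
    [0,0,0.05],
    [0,0,0.1],
    [0,0,0.15],
    [0,0,0.2],
    [0,0,0.22],
    [0,0,0.22],
    [0,0,0.22],
    [0,0,0.22],
    [0,0,0.22],
  ],
)

```text
t: 5.25
ee_pos: [423.8, 113.7, 280.5]
orientation: [-2.418, 2.002, -0.0]
ft_force: [1.2, -0.5, 0.3]
width: 0.6
```

>>> jog_arm(
  travel=[
    [0,0,0],
    [0,0,0],
    [0,0,0],
    [0,0,0],
    [0,0,0],
    [0,0,0],
    [0,0,0],
    [0,0,0],
    [0,0,0],
    [0,0,0],
  ],
  dr=[
    [0.015,-0.075,0],
    [0.03,-0.15,0],
    [0.045,-0.225,0],
    [0.06,-0.3,0],
    [0.075,-0.375,0],
    [0.09,-0.45,0],
    [0.1,-0.5,0],
    [0.11,-0.55,0],
    [0.11,-0.55,0],
    [0.11,-0.55,0],
  ],
)

```text
t: 6.25
ee_pos: [416.7, 115.6, 301.6]
orientation: [-1.843, 1.517, -0.698]
ft_force: [-0.1, -0.3, -0.6]
width: 0.2
```

```bash
python3 - <<'E'
from h import *
from scipy.optimize import least_squares
from scipy.spatial.transform import Rotation as R
o=telemetry.get_obs(); q=o['qpos'];print(q.round(4),o['ee_pos'].round(1),o['width'],o['ft_force'].round(1))
print(R.from_rotvec(o['orientation']).as_matrix().round(3))
D=[([.4237,1.6306,1.0886],[181.5,-597.6,222]),([.56,1.208,1.376],[726.1,-220.7,308.6]),([.4497,1.6443,1.0452],[594.1,-200.4,200.4]),(q[[1,2,4]],o['ee_pos'])]
def fk(p,q):
  L1,L2,d,h,b,a=p;A=q[0]+q[1];S=A+q[2]
  return np.array([a+L1*np.sin(q[0])+L2*np.sin(A)+b*np.cos(A)+d*np.sin(S),h+L1*np.cos(q[0])+L2*np.cos(A)-b*np.sin(A)+d*np.cos(S)])
f=lambda p:np.concatenate([fk(p,a)-[np.hypot(*e[:2]),e[2]] for a,e in D]+[np.array([p[4],p[5]])*.02])
r=least_squares(f,[400,400,230,300,0,0]);print(r.x.round(1),r.fun.round(1)); p=r.x
# feasibility for TCP targets in-plane with given depression angle
for al in (25,35,45):
  for rr,zz in((495,85),(505,85),(520,130),(560,200),(650,220)):
    S=np.pi/2+np.radians(al)
    g=lambda x:fk(p,[x[0],x[1],S-x[0]-x[1]])-[rr,zz]
    s=least_squares(g,[0.2,2.0],bounds=([-.9,.09],[2.11,2.58])); print(al,rr,zz,s.x.round(2),round(S-s.x.sum(),2),s.fun.round(0))
s=grab('scene','s4.png')
E
```

```text
[ 0.3037 -0.2541  2.4712 -0.9026  0.108   2.5416] [416.7 115.6 301.6] 0.230566118673493 [-0.1 -0.3 -0.6]
[[ 0.192 -0.64   0.744]
 [-0.981 -0.126  0.145]
 [ 0.002 -0.758 -0.652]]
[585.3 485.6 339.6 315.4  69.4 -13.8] [-0.5  0.2 -0.  -0.   0.4 -0.2  0.  -0.   1.4 -0.3]
25 495 85 [1.01 2.58] -1.58 [22. -9.]
25 505 85 [0.99 2.58] -1.57 [13. -5.]
25 520 130 [0.79 2.58] -1.36 [12. -2.]
25 560 200 [0.48 2.53] -1.0 [-0. -0.]
25 650 220 [0.45 2.34] -0.78 [0. 0.]
35 495 85 [0.76 2.58] -1.15 [ 9. -1.]
35 505 85 [0.75 2.58] -1.15 [ 0. -0.]
35 520 130 [0.56 2.55] -0.93 [0. 0.]
35 560 200 [0.32 2.45] -0.58 [ 0. -0.]
35 650 220 [0.34 2.26] -0.42 [0. 0.]
45 495 85 [0.55 2.53] -0.72 [0. 0.]
45 505 85 [0.55 2.51] -0.7 [ 0. -0.]
45 520 130 [0.39 2.46] -0.5 [0. 0.]
45 560 200 [0.22 2.35] -0.21 [0. 0.]
45 650 220 [0.29 2.16] -0.09 [0. 0.]
```

View pics/s4.png

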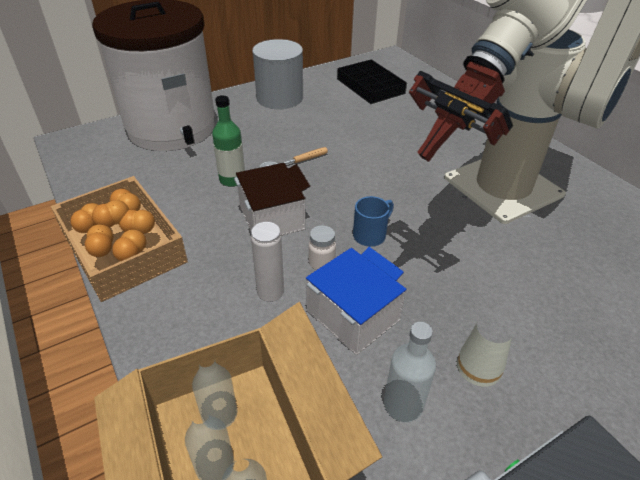

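The picture shows the brown lid shut (270,185) and everything else standing. The tilt ran into the q5 and q6 limits, so I need the flipped wrist (q4≈π). I'll go back to tool-down and plan the flip from the fitted kinematics.

>>> jog_arm(
  travel=[
    [0,0,0],
    [0,0,0],
    [0,0,0],
    [0,0,0],
    [0,0,0],
    [0.02,0,0],
    [0.02,0,0],
    [0.02,0,0],
    [0.02,0,0],
    [0.02,0,0],
  ],
  dr=[
    [-0.015,0.075,0],
    [-0.03,0.15,0],
    [-0.045,0.225,0],
    [-0.06,0.3,0],
    [-0.075,0.375,0],
    [-0.09,0.45,0],
    [-0.105,0.53,0],
    [-0.105,0.53,0],
    [-0.105,0.53,0],
    [-0.105,0.53,0],
  ],
)

```text
t: 7.3
ee_pos: [424.5, 115.7, 301.1]
orientation: [-2.42, 1.991, -0.014]
ft_force: [0.2, 0.8, -0.2]
width: 0.3
```

```bash
cat > k.py <<'E'
from h import *
from scipy.spatial.transform import Rotation as R
from scipy.optimize import least_squares
P=np.array([585.3,485.6,339.6,315.4,69.4,-13.8])
ry=lambda a:R.from_euler('y',a); rz=lambda a:R.from_euler('z',a)
def fk(q,p=P):
    L1,L2,d,h,b,a=p
    r1=rz(q[0]); r2=r1*ry(q[1]); r3=r2*ry(q[2]); r5=r3*rz(q[3])*ry(q[4]); r6=r5*rz(q[5])
    return r1.apply([a,0,h])+r2.apply([0,0,L1])+r3.apply([b,0,L2])+r5.apply([0,0,d]), r6
lo=np.array([-3,-.9,.09,-1.31,.11,-2.54]);hi=np.array([3,2.11,2.58,4.45,2.69,2.54])
def ik(pos,rot,q0,p=P):
    def f(q):
        x,r=fk(q,p); return np.r_[(x-pos)/100,(rot.inv()*r*OFF).as_rotvec()]
    s=least_squares(f,np.clip(q0,lo+.01,hi-.01),bounds=(lo,hi)); return s.x,np.abs(s.fun).max()
OFF=rz(0)
E
python3 - <<'E'
from k import *
o=telemetry.get_obs();q=o['qpos'];print(q.round(3),o['ee_pos'].round(1))
Ra=R.from_rotvec(o['orientation'])
x,r=fk(q);print(x.round(1),(r.inv()*Ra).as_rotvec().round(3))
q1=np.array([.3037,-.2541,2.4712,-.9026,.108,2.5416]);x,r=fk(q1);print(x.round(1),(r.inv()*R.from_rotvec([-1.843,1.517,-.698])).as_rotvec().round(3))
E
```

```text
[ 0.241  0.04   1.941 -0.003  1.15   1.619] [424.5 115.7 301.1]
[418.9 102.  303.5] [0.    0.    3.142]
[429.2 104.4 312.6] [ 1.000e-03 -0.000e+00 -3.141e+00]
```

```bash
cat >> k.py <<'E'
OFF=rz(np.pi)
DATA=[([-1.295,.4237,1.6306,0,1.0886,-.019],[181.5,-597.6,222]),([-.311,.56,1.208,.001,1.376,1.417],[726.1,-220.7,308.6]),([-.3451,.4497,1.6443,.0017,1.0452,1.3846],[594.1,-200.4,200.4]),([.3037,-.2541,2.4712,-.9026,.108,2.5416],[416.7,115.6,301.6]),([.241,.04,1.941,-.003,1.15,1.619],[424.5,115.7,301.1])]
def fk(q,p=None):
    L1,L2,d,h,b,a,c=PP if p is None else p
    r1=rz(q[0]); r2=r1*ry(q[1]); r3=r2*ry(q[2]); r5=r3*rz(q[3])*ry(q[4]); r6=r5*rz(q[5])
    return r1.apply([a,c,h])+r2.apply([0,0,L1])+r3.apply([b,0,L2])+r5.apply([0,0,d]), r6
_s=least_squares(lambda p:np.concatenate([fk(q,p)[0]-e for q,e in DATA]+[.01*(p-[550,480,300,330,0,0,12])]),[550,480,300,330,0,0,12])
PP=_s.x
yaw=.2; bx=np.array([np.cos(yaw),np.sin(yaw),0]); by=np.array([-np.sin(yaw),np.cos(yaw),0]); C=np.array([565.5,150.5,0])
def tool(dep,head=yaw):  # tool pointing heading/depression(deg), jaw axis horizontal
    z=np.array([np.cos(head)*np.cos(np.radians(dep)),np.sin(head)*np.cos(np.radians(dep)),-np.sin(np.radians(dep))])
    x=np.array([np.sin(head),-np.cos(head),0]); return R.from_matrix(np.c_[x,np.cross(z,x),z])
def rows(o,poses):
    p0=o['ee_pos'];r0=R.from_rotvec(o['orientation'])
    return [(((p-p0)/400).round(3).tolist(),((r*r0.inv()).as_rotvec()/(np.pi/2)).round(3).tolist()) for p,r in poses]
E
python3 - <<'E'
from k import *
import k
P=None
def ik(pos,rot,q0):
    f=lambda q:np.r_[(fk(q)[0]-pos)/100,(rot.inv()*fk(q)[1]*OFF).as_rotvec()]
    s=least_squares(f,np.clip(q0,lo+.01,hi-.01),bounds=(lo,hi)); return s.x,np.abs(s.fun).max()
print(PP.round(1),_s.fun.round(1)) if False else print(k.PP.round(1),k._s.fun.round(1))
o=telemetry.get_obs();q=o['qpos']
for X,Z,dep in((-130,280,45),(-130,90,45),(-85,85,45),(-80,120,40),(-60,160,35),(0,210,30),(45,205,25),(70,205,25)):
    t=C+bx*X+[0,0,Z]; s,e=ik(t,tool(dep),[.25,.4,2.4,3.1,.7,-1.48]); print(X,Z,dep,t.round(),s.round(2),e.round(3))
qa,_=ik(C+bx*-130+[0,0,280],tool(45),[.25,.4,2.4,3.1,.7,-1.48])
N=30
for i in range(0,N+1,3):
    w=i/N; qq=q*(1-w)+qa*w; x,r=fk(qq); z=r.apply([0,0,1]); print(i,x.round(),z.round(2),qq.round(2))
E
```

```text
[562.8 484.3 309.3 312.5  78.    0.9  11.9] [-0.  -0.   0.   0.   0.1  0.1  0.  -0.1  0.1 -0.   0.  -0.  -0.1 -0.
 -0.2  0.1  0.   0.1 -0.2  0.8  0.  -0. ]
-130 280 45 [438. 125. 280.] [ 0.32 -0.13  2.47  4.19  0.11 -2.54] 0.08
-130 90 45 [438. 125.  90.] [ 0.3   0.53  2.55  3.25  0.73 -1.58] 0.0
-85 85 45 [482. 134.  85.] [ 0.28  0.54  2.46  3.24  0.65 -1.59] 0.0
-80 120 40 [487. 135. 120.] [ 0.29  0.49  2.48  3.24  0.71 -1.59] 0.0
-60 160 35 [507. 139. 160.] [ 0.29  0.42  2.48  3.25  0.72 -1.6 ] 0.0
0 210 30 [566. 150. 210.] [ 0.27  0.36  2.38  3.25  0.64 -1.62] 0.0
45 205 25 [610. 159. 205.] [ 0.27  0.46  2.32  3.23  0.77 -1.6 ] 0.0
70 205 25 [634. 164. 205.] [ 0.26  0.48  2.27  3.23  0.74 -1.61] 0.0
0 [425. 116. 301.] [ 0.01  0.   -1.  ] [ 0.24  0.04  1.94 -0.    1.15  1.62]
3 [408. 228. 309.] [ 0.02  0.37 -0.93] [0.25 0.02 1.99 0.42 1.05 1.2 ]
6 [415. 313. 349.] [ 0.11  0.65 -0.75] [0.26 0.01 2.05 0.84 0.94 0.79]
9 [444. 358. 404.] [ 0.27  0.8  -0.53] [ 0.26 -0.01  2.1   1.26  0.84  0.37]
12 [484. 361. 453.] [ 0.47  0.82 -0.33] [ 0.27 -0.03  2.15  1.68  0.73 -0.04]
15 [524. 326. 479.] [ 0.66  0.72 -0.2 ] [ 0.28 -0.05  2.2   2.09  0.63 -0.46]
18 [550. 269. 475.] [ 0.82  0.55 -0.17] [ 0.29 -0.06  2.26  2.51  0.53 -0.88]
21 [554. 207. 441.] [ 0.9   0.36 -0.24] [ 0.29 -0.08  2.31  2.93  0.42 -1.29]
24 [532. 156. 388.] [ 0.9   0.21 -0.37] [ 0.3  -0.1   2.36  3.35  0.32 -1.71]
27 [490. 128. 329.] [ 0.84  0.14 -0.52] [ 0.31 -0.12  2.42  3.77  0.21 -2.12]
30 [438. 125. 278.] [ 0.75  0.14 -0.65] [ 0.32 -0.13  2.47  4.19  0.11 -2.54]
```

```bash
cat >> k.py <<'E'
def ik(pos,rot,q0):
    f=lambda q:np.r_[(fk(q)[0]-pos)/100,(rot.inv()*fk(q)[1]*OFF).as_rotvec()]
    s=least_squares(f,np.clip(q0,lo+.01,hi-.01),bounds=(lo,hi)); return s.x,np.abs(s.fun).max()
QF=[.25,.4,2.4,3.2,.7,-1.58]
E
python3 - <<'E'
from k import *
o=telemetry.get_obs();q=o['qpos']
for X,Z,dep in((-60,330,10),(-90,260,20),(-120,200,25),(-130,150,35),(-130,90,42)):
    s,e=ik(C+bx*X+[0,0,Z],tool(dep),QF); print(X,Z,dep,s.round(2),e.round(3))
qa,_=ik(C+bx*-60+[0,0,330],tool(10),QF)
N=30; poses=[(lambda t:(t[0],t[1]*OFF))(fk(q+(qa-q)*i/N)) for i in range(N+1)]
print('fin',poses[-1][0].round())
for c in range(3):
    b=dict(ee_pos=poses[10*c][0],orientation=poses[10*c][1].as_rotvec())
    rr=rows(b,poses[10*c+1:10*c+11]); print([[round(v,2) for v in a[0]] for a in rr]); print([[round(v,2) for v in a[1]] for a in rr])
print([np.degrees((poses[i+1][1]*poses[i][1].inv()).magnitude()).round(1) for i in range(N)])
print([poses[i][0].round().tolist() for i in range(0,31,5)])
E
```

```text
-60 330 10 [ 0.31  0.21  2.56  3.26  1.02 -1.62] 0.0
-90 260 20 [ 0.33  0.23  2.58  3.31  0.85 -1.64] 0.039
-120 200 25 [ 0.39  0.27  2.58  3.46  0.72 -1.7 ] 0.134
-130 150 35 [ 0.34  0.38  2.58  3.33  0.71 -1.63] 0.069
-130 90 42 [ 0.3   0.59  2.57  3.24  0.86 -1.57] 0.0
fin [507. 139. 330.]
[[-0.04, 0.07, -0.02], [-0.08, 0.14, -0.04], [-0.12, 0.21, -0.05], [-0.15, 0.28, -0.05], [-0.18, 0.34, -0.04], [-0.2, 0.4, -0.03], [-0.22, 0.46, -0.01], [-0.23, 0.51, 0.01], [-0.23, 0.56, 0.03], [-0.23, 0.6, 0.06]]
[[0.06, 0.03, 0.04], [0.12, 0.04, 0.08], [0.18, 0.06, 0.12], [0.24, 0.06, 0.15], [0.3, 0.06, 0.18], [0.37, 0.05, 0.21], [0.42, 0.04, 0.23], [0.48, 0.02, 0.25], [0.54, -0.01, 0.27], [0.59, -0.04, 0.28]]
[[0.01, 0.04, 0.03], [0.02, 0.07, 0.06], [0.04, 0.09, 0.08], [0.06, 0.1, 0.11], [0.09, 0.11, 0.13], [0.12, 0.11, 0.15], [0.15, 0.1, 0.17], [0.19, 0.09, 0.19], [0.23, 0.07, 0.2], [0.26, 0.04, 0.2]]
[[0.05, -0.03, -0.01], [0.1, -0.06, -0.02], [0.15, -0.09, -0.03], [0.19, -0.13, -0.05], [0.22, -0.17, -0.08], [0.25, -0.21, -0.11], [0.27, -0.25, -0.14], [0.28, -0.29, -0.18], [0.29, -0.33, -0
[... 444 characters left out ...]
.47], [-0.3, -0.16, -0.51]]
[np.float64(6.9), np.float64(6.7), np.float64(6.5), np.float64(6.4), np.float64(6.2), np.float64(6.1), np.float64(5.9), np.float64(5.8), np.float64(5.6), np.float64(5.5), np.float64(5.4), np.float64(5.3), np.float64(5.2), np.float64(5.2), np.float64(5.2), np.float64(5.1), np.float64(5.1), np.float64(5.2), np.float64(5.2), np.float64(5.3), np.float64(5.3), np.float64(5.4), np.float64(5.5), np.float64(5.6), np.float64(5.7), np.float64(5.8), np.float64(6.0), np.float64(6.1), np.float64(6.2), np.float64(6.3)]
[[425.0, 116.0, 301.0], [353.0, 252.0, 284.0], [332.0, 355.0, 323.0], [368.0, 399.0, 376.0], [437.0, 372.0, 404.0], [498.0, 278.0, 387.0], [507.0, 139.0, 330.0]]
```

>>> jog_arm(
  travel=[
    [-0.04,0.07,-0.02],
    [-0.08,0.14,-0.04],
    [-0.12,0.21,-0.05],
    [-0.15,0.28,-0.05],
    [-0.18,0.34,-0.04],
    [-0.2,0.4,-0.03],
    [-0.22,0.46,-0.01],
    [-0.23,0.51,0.01],
    [-0.23,0.56,0.03],
    [-0.23,0.6,0.06],
  ],
  dr=[
    [0.06,0.03,0.04],
    [0.12,0.04,0.08],
    [0.18,0.06,0.12],
    [0.24,0.06,0.15],
    [0.3,0.06,0.18],
    [0.37,0.05,0.21],
    [0.42,0.04,0.23],
    [0.48,0.02,0.25],
    [0.54,-0.01,0.27],
    [0.59,-0.04,0.28],
  ],
)

```text
t: 8.3
ee_pos: [331.5, 356.1, 325.4]
orientation: [-2.065, 1.008, 0.655]
ft_force: [0.2, 0.6, 0.7]
width: 0.3
```

>>> jog_arm(
  travel=[
    [0.01,0.04,0.03],
    [0.02,0.07,0.06],
    [0.04,0.09,0.08],
    [0.06,0.1,0.11],
    [0.09,0.11,0.13],
    [0.12,0.11,0.15],
    [0.15,0.1,0.17],
    [0.19,0.09,0.19],
    [0.23,0.07,0.2],
    [0.26,0.04,0.2],
  ],
  dr=[
    [0.05,-0.03,-0.01],
    [0.1,-0.06,-0.02],
    [0.15,-0.09,-0.03],
    [0.19,-0.13,-0.05],
    [0.22,-0.17,-0.08],
    [0.25,-0.21,-0.11],
    [0.27,-0.25,-0.14],
    [0.28,-0.29,-0.18],
    [0.29,-0.33,-0.21],
    [0.29,-0.38,-0.26],
  ],
)

```text
t: 9.3
ee_pos: [436.2, 371.2, 406.6]
orientation: [-1.451, 0.795, 0.023]
ft_force: [-0.5, 0.6, 0.2]
width: 0.4
```

```bash
python3 - <<'E'
from k import *
o=telemetry.get_obs();q=o['qpos'];print(o['t'],q.round(2),o['ee_pos'].round())
qa,_=ik(C+bx*-60+[0,0,330],tool(10),QF)
poses=[(lambda t:(t[0],t[1]*OFF))(fk(q+(qa-q)*i/9)) for i in range(1,10)]
rr=rows(o,poses); print([[round(v,2) for v in a[0]] for a in rr]); print([[round(v,2) for v in a[1]] for a in rr])
E
```

```text
9.3 [ 0.29  0.15  2.36  2.19  1.07 -0.55] [436. 371. 407.]
[[0.04, -0.04, -0.0], [0.08, -0.09, -0.01], [0.11, -0.14, -0.02], [0.14, -0.2, -0.04], [0.16, -0.27, -0.06], [0.18, -0.34, -0.09], [0.19, -0.42, -0.12], [0.19, -0.5, -0.15], [0.18, -0.58, -0.19]]
[[-0.0, -0.03, -0.06], [-0.01, -0.06, -0.12], [-0.04, -0.09, -0.17], [-0.06, -0.11, -0.23], [-0.1, -0.13, -0.29], [-0.14, -0.14, -0.35], [-0.19, -0.15, -0.41], [-0.24, -0.16, -0.46], [-0.3, -0.15, -0.51]]
```

Tracking as planned.

>>> jog_arm(
  travel=[
    [0.04,-0.04,0.0],
    [0.08,-0.09,-0.01],
    [0.11,-0.14,-0.02],
    [0.14,-0.2,-0.04],
    [0.16,-0.27,-0.06],
    [0.18,-0.34,-0.09],
    [0.19,-0.42,-0.12],
    [0.19,-0.5,-0.15],
    [0.18,-0.58,-0.19],
    [0.18,-0.58,-0.19],
  ],
  dr=[
    [0,-0.03,-0.06],
    [-0.01,-0.06,-0.12],
    [-0.04,-0.09,-0.17],
    [-0.06,-0.11,-0.23],
    [-0.1,-0.13,-0.29],
    [-0.14,-0.14,-0.35],
    [-0.19,-0.15,-0.41],
    [-0.24,-0.16,-0.46],
    [-0.3,-0.15,-0.51],
    [-0.3,-0.15,-0.51],
  ],
)

```text
t: 10.3
ee_pos: [506.1, 138.2, 329.5]
orientation: [-1.433, 1.185, -0.979]
ft_force: [-0.2, 0.9, -0.2]
width: 0.6
```

```bash
python3 - <<'E'
from k import *
o=telemetry.get_obs();q=o['qpos'];print(o['t'],q.round(2),o['ee_pos'].round())
qb,e=ik(C+bx*-130+[0,0,88],tool(45),QF);print(qb.round(2),e)
ps=[fk(q+(qb-q)*i/9) for i in range(1,10)]; poses=[(a,b*OFF) for a,b in ps]
print([[((p-C)@bx).round(),p[2].round(),((p-C)@by).round()] for p,_ in poses])
rr=rows(o,poses); print([[round(v,2) for v in a[0]] for a in rr]); print([[round(v,2) for v in a[1]] for a in rr])
# refine lip from a fresh scene+top view
for n in('scene','top'):
  d=grab(n,'%s5.png'%n);Pp,ok=pts(d);h=cv2.cvtColor(d['pixels'],cv2.COLOR_RGB2HSV)
  b=ok&(h[...,0]>108)&(h[...,1]>200)&(Pp[...,2]>85)&(Pp[...,2]<112)&(abs(Pp[...,0]-560)<110)&(abs(Pp[...,1]-150)<100)
  Q=Pp[b]-C; X=Q@bx;Y=Q@by; print(n,b.sum(),np.percentile(X,[.5,99.5]).round(1),np.percentile(Y,[.5,99.5]).round(1),'lipY',np.percentile(Y[X<X.min()+12],[2,98]).round(1))
  for a in(-80,-72,-65,-50): print(a,np.median(Q[abs(X-a)<3][:,2]).round(1))
E
```

```text
10.3 [ 0.31  0.2   2.56  3.27  1.01 -1.61] [506. 138. 329.]
[ 0.3   0.54  2.55  3.25  0.74 -1.58] 4.457825752979261e-10
[[np.float64(-62.0), np.float64(301.0), np.float64(0.0)], [np.float64(-65.0), np.float64(273.0), np.float64(1.0)], [np.float64(-70.0), np.float64(245.0), np.float64(1.0)], [np.float64(-76.0), np.float64(217.0), np.float64(1.0)], [np.float64(-84.0), np.float64(190.0), np.float64(1.0)], [np.float64(-93.0), np.float64(163.0), np.float64(1.0)], [np.float64(-104.0), np.float64(137.0), np.float64(1.0)], [np.float64(-116.0), np.float64(112.0), np.float64(1.0)], [np.float64(-130.0), np.float64(88.0), np.float64(0.0)]]
[[-0.0, 0.0, -0.07], [-0.01, 0.0, -0.14], [-0.02, -0.0, -0.21], [-0.04, -0.0, -0.28], [-0.06, -0.01, -0.35], [-0.08, -0.01, -0.42], [-0.11, -0.02, -0.48], [-0.14, -0.03, -0.54], [-0.17, -0.03, -0.6]]
[[-0.01, 0.04, 0.0], [-0.02, 0.08, 0.0], [-0.03, 0.12, 0.0], [-0.04, 0.17, 0.0], [-0.04, 0.21, 0.01], [-0.05, 0.25, 0.01], [-0.06, 0.29, 0.01], [-0.07, 0.34, 0.01], [-0.08, 0.38, 0.0]]
scene 4223 [-78.2  59.7] [-68.4  71.5] lipY [-40.8  43. ]
-80 103.5
-72 101.7
-65 98.2
-50 96.4
top 574 [-81.   55.4] [-69.7  68. ] lipY [-43.4   4.5]
-80 103.7
-72 100.1
-65 96.6
-50 nan
  return _methods._mean(a, axis=axis, dtype=dtype,
  ret = ret.dtype.type(ret / rcount)
```

View pics/scene5.png

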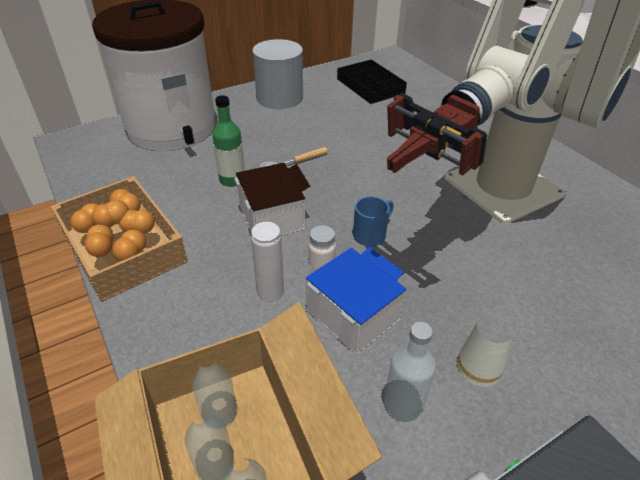

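>>> jog_arm(
  travel=[
    [0,0,-0.07],
    [-0.01,0,-0.14],
    [-0.02,0,-0.21],
    [-0.04,0,-0.28],
    [-0.06,-0.01,-0.35],
    [-0.08,-0.01,-0.42],
    [-0.11,-0.02,-0.48],
    [-0.14,-0.03,-0.54],
    [-0.17,-0.03,-0.6],
    [-0.17,-0.03,-0.6],
  ],
  dr=[
    [-0.01,0.04,0],
    [-0.02,0.08,0],
    [-0.03,0.12,0],
    [-0.04,0.17,0],
    [-0.04,0.21,0.01],
    [-0.05,0.25,0.01],
    [-0.06,0.29,0.01],
    [-0.07,0.34,0.01],
    [-0.08,0.38,0],
    [-0.08,0.38,0],
  ],
)

```text
t: 11.4
ee_pos: [440.0, 129.1, 90.7]
orientation: [-1.898, 1.559, -0.64]
ft_force: [-0.4, 0.8, -0.1]
width: 0.5
```

```bash
python3 - <<'E'
from k import *
o=telemetry.get_obs();q=o['qpos'];e=o['ee_pos'];print(o['t'],q.round(2),e.round(),((e-C)@bx).round(1),((e-C)@by).round(1),o['ft_force'].round(1))
print(np.degrees(np.arcsin(-R.from_rotvec(o['orientation']).apply([0,0,1])[2])))
# arc: X,Z,dep targets
T=[(-112,84,45),(-95,82,45),(-85,82,44),(-85,95,43),(-84,107,41),(-82,119,40),(-79,131,38),(-75,143,36),(-69,154,35),(-62,164,34)]
def show(T,base):
    poses=[(C+bx*X+[0,0,Z],tool(d)) for X,Z,d in T]
    rr=rows(base,poses);print([[round(v,3) for v in a[0]] for a in rr]); print([[round(v,3) for v in a[1]] for a in rr])
    print([round(ik(*p,QF)[1],3) for p in poses]); return poses
p=show(T,o)
E
```

```text
11.4 [ 0.31  0.53  2.54  3.26  0.71 -1.58] [440. 129.  91.] -127.3 3.9 [-0.4  0.8 -0.1]
45.03810351389753
[[0.039, -0.002, -0.017], [0.081, 0.006, -0.022], [0.106, 0.011, -0.022], [0.106, 0.011, 0.011], [0.108, 0.012, 0.041], [0.113, 0.013, 0.071], [0.12, 0.014, 0.101], [0.13, 0.016, 0.131], [0.145, 0.019, 0.158], [0.162, 0.023, 0.183]]
[[-0.003, -0.001, 0.002], [-0.003, -0.001, 0.002], [-0.001, -0.012, 0.002], [0.002, -0.023, 0.002], [0.006, -0.045, 0.002], [0.008, -0.055, 0.002], [0.013, -0.077, 0.002], [0.017, -0.099, 0.002], [0.019, -0.11, 0.002], [0.021, -0.121, 0.002]]
[np.float64(0.0), np.float64(0.0), np.float64(0.0), np.float64(0.0), np.float64(0.0), np.float64(0.0), np.float64(0.0), np.float64(0.0), np.float64(0.0), np.float64(0.0)]
```

```bash
python3 - <<'E'
from h import *
d=grab('scene'); cv2.imwrite('pics/s6.png',cv2.resize(d['pixels'][190:370,270:470,::-1],None,fx=3,fy=3))
E
```

```text
(no output)
```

View pics/s6.png

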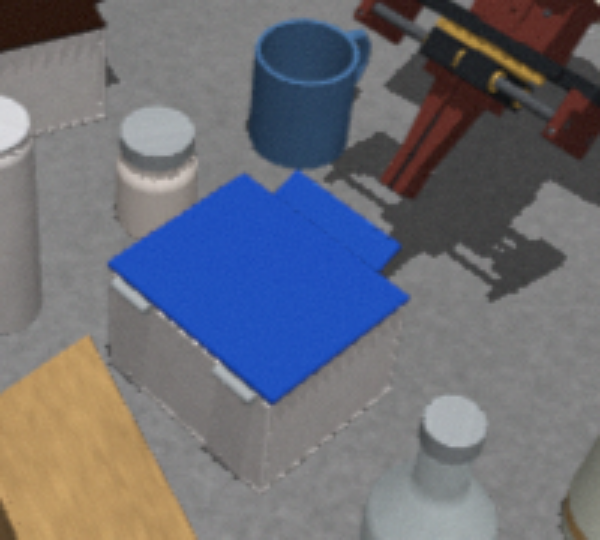

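```bash
cat >> k.py <<'E'
def arc(th,rho,dep):
    t,d=np.radians([th,dep]); c=np.array([60-rho*np.cos(t),91+rho*np.sin(t)])-10*np.array([np.sin(d),np.cos(d)]); return c[0],c[1],dep
def show(T,base):
    poses=[(C+bx*X+[0,0,Z],tool(d)) for X,Z,d in T]
    rr=rows(base,poses);print([[round(v,2) for v in a[0]] for a in rr]); print([[round(v,2) for v in a[1]] for a in rr])
    print(max(ik(*p,QF)[1] for p in poses),np.round(T,0)[-1]); return dict(ee_pos=poses[-1][0],orientation=poses[-1][1].as_rotvec())
E
python3 - <<'E'
from k import *
o=telemetry.get_obs()
b=show([(-112,82,45),(-96,80,45),(-80,80,45),(-80,80,45)]+[arc(t,133,45-t*.15) for t in(0,4,8,13,18,23)],o)
b=show([arc(t,133-(t-23)*.3,45-t*.22) for t in(28,34,40,46,52,58,64,69,74,78)],b)
b=show([arc(t,116-(t-78)*.3,28) for t in(82,85,88,91,94,97,100,100)]+[(20,185,28),(-10,190,28)],b)
E
```

```text
[[0.04, -0.0, -0.02], [0.08, 0.01, -0.03], [0.12, 0.01, -0.03], [0.12, 0.01, -0.03], [0.12, 0.01, -0.02], [0.12, 0.01, 0.0], [0.12, 0.01, 0.03], [0.12, 0.01, 0.06], [0.13, 0.02, 0.08], [0.14, 0.02, 0.11]]
[[-0.0, 0.0, 0.0], [-0.0, 0.0, 0.0], [-0.0, 0.0, 0.0], [-0.0, 0.0, 0.0], [-0.0, 0.0, 0.0], [-0.0, -0.01, 0.0], [-0.0, -0.01, 0.0], [0.0, -0.02, 0.0], [0.0, -0.03, 0.0], [0.0, -0.04, 0.0]]
1.236955426975328e-10 [-69. 135.  42.]
[[0.02, 0.0, 0.02], [0.04, 0.01, 0.05], [0.06, 0.01, 0.07], [0.09, 0.02, 0.1], [0.12, 0.02, 0.11], [0.14, 0.03, 0.13], [0.17, 0.04, 0.14], [0.2, 0.04, 0.14], [0.23, 0.05, 0.15], [0.24, 0.05, 0.15]]
[[0.01, -0.03, -0.0], [0.01, -0.04, 0.0], [0.01, -0.06, 0.0], [0.01, -0.07, 0.0], [0.02, -0.09, 0.0], [0.02, -0.1, 0.0], [0.02, -0.12, 0.0], [0.03, -0.13, 0.0], [0.03, -0.14, 0.0], [0.03, -0.15, 0.0]]
5.623026488876803e-10 [ 31. 196.  28.]
[[0.02, 0.0, -0.0], [0.04, 0.01, -0.0], [0.05, 0.01, -0.0], [0.06, 0.01, -0.01], [0.08, 0.02, -0.01], [0.09, 0.02, -0.01], [0.11, 0.02, -0.02], [0.11, 0.02, -0.02], [-0.03, -0.01, -0.03], [-0.1, -0.02, -0.01]]
[[-0.0, 0.0, -0.0], [-0.0, 0.0, -0.0], [-0.0, 0.0, -0.0], [-0.0, 0.0, -0.0], [-0.0, 0.0, -0.0], [-0.0, 0.0, -0.0], [-0.0, 0.0, -0.0], [-0.0, 0.0, -0.0], [-0.0, 0.0, -0.0], [-0.0, 0.0, -0.0]]
3.144271509825103e-10 [-10. 190.  28.]
```

>>> jog_arm(
  travel=[
    [0.04,0,-0.02],
    [0.08,0.01,-0.03],
    [0.12,0.01,-0.03],
    [0.12,0.01,-0.03],
    [0.12,0.01,-0.02],
    [0.12,0.01,0],
    [0.12,0.01,0.03],
    [0.12,0.01,0.06],
    [0.13,0.02,0.08],
    [0.14,0.02,0.11],
  ],
  dr=[
    [0,0,0],
    [0,0,0],
    [0,0,0],
    [0,0,0],
    [0,0,0],
    [0,-0.01,0],
    [0,-0.01,0],
    [0,-0.02,0],
    [0,-0.03,0],
    [0,-0.04,0],
  ],
)

```text
t: 12.45
ee_pos: [495.8, 137.5, 136.1]
orientation: [-1.859, 1.517, -0.695]
ft_force: [-0.4, -0.2, -1.4]
width: 0.4
```

```bash
python3 - <<'E'
from k import *
d=grab('scene'); cv2.imwrite('pics/s7.png',cv2.resize(d['pixels'][190:370,270:470,::-1],None,fx=3,fy=3))
o=telemetry.get_obs();e=o['ee_pos'];print(o['qpos'].round(2),((e-C)@bx).round(1),((e-C)@by).round(1),e[2],o['ft_force'].round(1))
b=show([arc(t,133-(t-23)*.3,45-t*.22) for t in(28,34,40,46,52,58,64,69,74,78)],o)
E
```

```text
[ 0.29  0.41  2.45  3.28  0.58 -1.63] -69.7 1.0 137.75881940742113 [-0.7 -0.1  1. ]
[[0.02, 0.0, 0.02], [0.04, 0.01, 0.04], [0.06, 0.01, 0.07], [0.09, 0.02, 0.09], [0.12, 0.02, 0.11], [0.15, 0.03, 0.12], [0.18, 0.03, 0.13], [0.2, 0.04, 0.14], [0.23, 0.04, 0.14], [0.25, 0.05, 0.15]]
[[0.01, -0.02, 0.0], [0.01, -0.04, 0.0], [0.02, -0.05, 0.0], [0.02, -0.07, 0.0], [0.02, -0.08, 0.0], [0.03, -0.1, 0.0], [0.03, -0.11, 0.0], [0.03, -0.12, 0.0], [0.03, -0.13, 0.0], [0.03, -0.14, 0.0]]
5.623026488876803e-10 [ 31. 196.  28.]
```

View pics/s7.png

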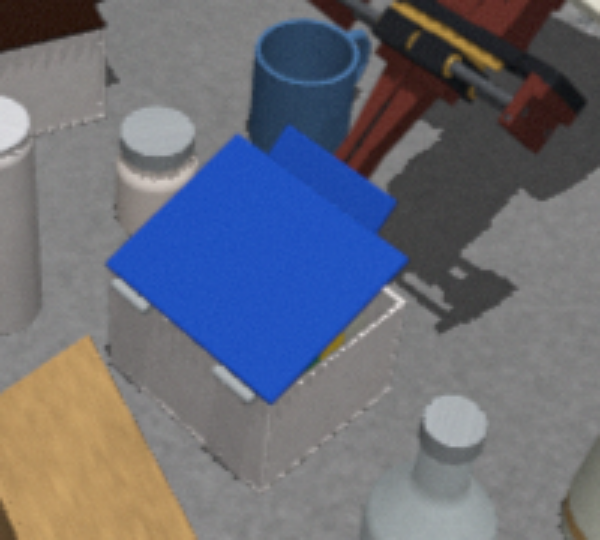

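The blue lid is rising on the fingertip, which sits under the lip at about (350,165) in the crop. I'll keep following the arc.

>>> jog_arm(
  travel=[
    [0.02,0,0.02],
    [0.04,0.01,0.04],
    [0.06,0.01,0.07],
    [0.09,0.02,0.09],
    [0.12,0.02,0.11],
    [0.15,0.03,0.12],
    [0.18,0.03,0.13],
    [0.2,0.04,0.14],
    [0.23,0.04,0.14],
    [0.25,0.05,0.15],
  ],
  dr=[
    [0.01,-0.02,0],
    [0.01,-0.04,0],
    [0.02,-0.05,0],
    [0.02,-0.07,0],
    [0.02,-0.08,0],
    [0.03,-0.1,0],
    [0.03,-0.11,0],
    [0.03,-0.12,0],
    [0.03,-0.13,0],
    [0.03,-0.14,0],
  ],
)

```text
t: 13.5
ee_pos: [598.1, 157.5, 197.5]
orientation: [-1.684, 1.378, -0.83]
ft_force: [-0.3, -1.7, -2.8]
width: 0.6
```

>>> jog_arm(
  travel=[
    [0.02,0,0],
    [0.04,0.01,0],
    [0.05,0.01,0],
    [0.06,0.01,-0.01],
    [0.08,0.02,-0.01],
    [0.09,0.02,-0.01],
    [0.11,0.02,-0.02],
    [0.11,0.02,-0.02],
    [0.11,0.02,-0.02],
    [0.11,0.02,-0.02],
  ],
  dr=[
    [0,0,0],
    [0,0,0],
    [0,0,0],
    [0,0,0],
    [0,0,0],
    [0,0,0],
    [0,0,0],
    [0,0,0],
    [0,0,0],
    [0,0,0],
  ],
)

```text
t: 14.5
ee_pos: [641.8, 165.4, 189.3]
orientation: [-1.684, 1.378, -0.83]
ft_force: [0.8, 0.9, 0.4]
width: 0.5
```

```bash
python3 - <<'E'
from k import *
d=grab('scene','s8.png'); 
o=telemetry.get_obs();e=o['ee_pos'];print(o['qpos'].round(2),((e-C)@bx).round(1),((e-C)@by).round(1),e[2],o['ft_force'].round(1))
E
```

```text
[ 0.26  0.49  2.23  3.24  0.66 -1.62] 77.7 -0.6 189.33869784881136 [-0.  -0.1 -0.7]
```

View pics/s8.png

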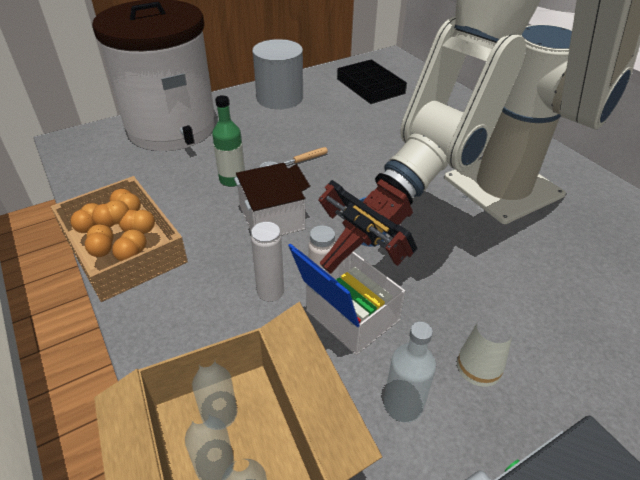

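The blue lid leans back past upright at about (325,285), and the brown lid is shut. I'll back away now, staying over the open box and rising.

>>> jog_arm(
  travel=[
    [-0.03,-0.01,0],
    [-0.08,-0.02,0.02],
    [-0.13,-0.03,0.06],
    [-0.18,-0.04,0.12],
    [-0.22,-0.05,0.18],
    [-0.25,-0.05,0.24],
    [-0.25,-0.05,0.28],
    [-0.25,-0.05,0.28],
    [-0.25,-0.05,0.28],
    [-0.25,-0.05,0.28],
  ],
  dr=[
    [0,0,0],
    [0,0,0],
    [0,0,0],
    [0,0,0],
    [0,0,0],
    [0,0,0],
    [0,0,0],
    [0,0,0],
    [0,0,0],
    [0,0,0],
  ],
)

```text
t: 15.55
ee_pos: [541.2, 145.1, 300.0]
orientation: [-1.686, 1.38, -0.829]
ft_force: [0.2, 0.2, 0.2]
width: 0.4
```

```bash
python3 - <<'E'
from k import *
d=grab('scene','s9.png');t=grab('top')
for n,d in(('scene',d),('top',t)):
  Pp,ok=pts(d);h=cv2.cvtColor(d['pixels'],cv2.COLOR_RGB2HSV)
  b=ok&(h[...,0]>108)&(h[...,1]>200)&(Pp[...,2]>105)&(Pp[...,2]<195)&(abs(Pp[...,0]-640)<60)&(abs(Pp[...,1]-160)<90)
  Q=Pp[b];v=np.linalg.svd(Q-Q.mean(0),full_matrices=False)[2][2]; v*=np.sign(v@bx); print(n,b.sum(),'lid angle ~',(np.pi/2+np.arctan2(-v[2],v@bx)).round(3))
  m=ok&(h[...,2]<75)&(abs(Pp[...,0]-568)<70)&(abs(Pp[...,1]+192)<75)&(Pp[...,2]>60); print(' brown z',np.percentile(Pp[m][:,2],[5,50,95]).round(1))
o=telemetry.get_obs();print(o['t'],o['ee_pos'].round(),o['ft_force'].round(1),np.abs(o['qvel']).max())
E
```

```text
scene 999 lid angle ~ 1.851
 brown z [94.4 96.8 99.5]
top 1628 lid angle ~ 1.854
 brown z [92.5 96.  99.8]
15.65 [541. 145. 300.] [ 0.6 -0.   0.6] 0.0036725683186136105
```

View pics/s9.png

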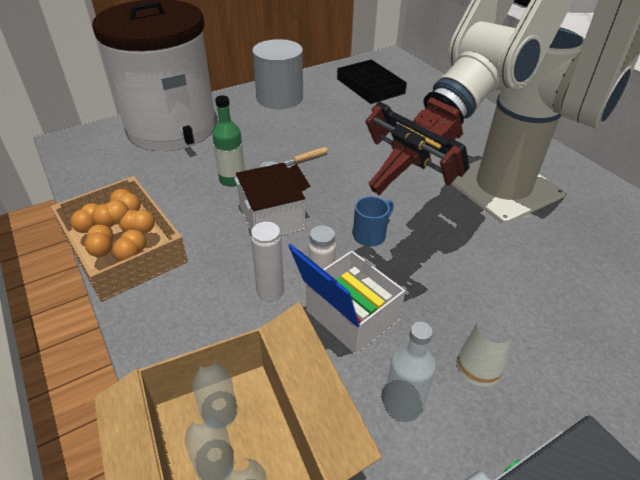

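The blue lid rests open at 1.85 rad, the brown lid lies flat with its top at about 96 mm, and the arm is clear. Nothing else has visibly moved, so I'm handing in.

```bash
python3 -c "
from workcell import ticket
print(ticket.close_job())"
```

```text
the job is handed in; nothing more can be done
None
```

The job is handed in after about 15.7 s of robot time. Both lids ended as asked, though close_job gave no verdict.

**What I did:** I pushed the brown lid over from behind with the shut fingertips, and it fell shut by itself. I then switched the wrist to its other configuration, went under the blue lid's lip, lifted it along its arc past upright and backed away. My first forward tilt for the blue lid ran into the wrist joint limits, so I undid it in free air before flipping the wrist.

**Last checks:**
- **Blue lid:** it rests open at about 1.85 rad in both the scene and top views.
- **Brown lid:** it lies flat, with its top at about 96 mm, which is the shut height.
- **Arm:** it is clear of everything and still. The wrist force read under 3 N after every move, but I did not measure contact forces on the boxes directly.
- **Other things on the counter:** all stand where they were in the last picture. I checked this by eye and did not measure it.

No final check failed or disagreed.

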